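Slide the fan remote under the tray's spring clip

ROBOT

A 7-joint arm with a two-finger parallel gripper is mounted at the origin on the work surface. World frame = base frame: x ahead of the robot, y to its left, z up, the work surface at z = 0. Lengths are in m, angles in rad, forces in N, time in s.
With the tool pointing down it reaches from about 0.425 to 0.875 m from the base axis. Payload 4.7 kg.
Tool frame: the origin (TCP) lies midway between the tips of the shut fingers; the grasp point (between the pads) lies 19 mm behind it; z points along the fingers, y is the line along which they close (so a half turn about z gives the same grasp; the last joint's range is limited). The gripper opens to 87 mm and grips with 3 to 60 N. Pads are 19 mm wide; open, the fingers measure 117 mm over their backs; the gripper's body (75 mm by 190 mm) begins 51 mm behind the grasp point.
Start: joints at [-1.108, 0.321, -0.07, 1.45, 0.023, 1.371, -0.057], TCP at [0.282, 0.586, 0.223] pointing down, gripper open.
Joint ranges: [-2.86, 2.86], [-0.3, 2.09], [-1.38, 1.24], [0.06, 2.45], [-1.56, 4.7], [0.09, 2.05], [-2.69, 2.69]. Speed limits (rad/s): [2.57, 2.57, 3.14, 3.14, 3.14, 3.14, 3.14].

INTERFACE

Orientations are given as a rotation vector (axis times angle).
In Python, from bench import ctrl, get_image, calibration gives the robot as it stands.
- The arm moves only by the tool apply_moves, never from a script. Its arguments are lists of equal length, an entry for each row: "dp": the shift along the tool's x, y, z in m, a list of three; "twist": the turn, a rotation vector about the tool's x, y, z in rad, a list of three; "fingers": the closure, from 0 (fully open) to 1 (shut). In form: {"dp": [[dx, dy, dz], ...], "twist": [[ax, ay, az], ...], "fingers": [fingers, ...]}. A call has 1 to 10 rows; each row shifts and turns the commanded pose from where the row before left it, along the tool's axes as they then stand; what a row does not reach is not made up. A row lasts 1/10 s, in which the tool goes at most 50 mm and 8.59 degrees, less where a joint would pass 70% of its speed; a pose out of reach is approached as far as the arm can. A call is refused whole if a number of a shift passes 0.05 or a number of a turn 0.15, either way. A call with a gripper value outside its range is refused whole. The fingers move at their own pace and stop on an object; "newtons" is the grip in N (left out, the last holds). Time passes only in rows, so rows that do not move let the fingers close. It gives the time, the measured TCP pose, the force, the opening and the grip force at its end, in the units of the state.
- ctrl.get_state(): the state, without advancing time (a new reading comes with each control period).
- get_image(name): name is "scene" or "top"; returns the picture (400x640x3 uint8, red, green, blue); there is no depth.
- calibration(name): a dict with "fx", "fy", "cx", "cy" (pixels), "eye" and "attitude" of the camera in the world. Camera axes: x right, y up, looking along -z (the intrinsics and any distortion apply to the point x, -y, -z); pixel columns grow to the right and rows downward; lengths in m; the calibration is good to about 2 mm. A picture is of the moment at which its call begins. calibration takes no time and is no camera call.
- ctrl.close_job(): hands the job in; it is judged then, once.
The state is a dict: "time": time; "joint_positions": joint angles; "qd": joint speeds; "joint_torque": joint torques, N m; "position": TCP position; "tool_rot": TCP orientation; "ft_force": force on the tool from outside, world axes, zero at the start; "torque": the same for the moment, N m; "grip_width": opening from 0.0 (shut) to 1.0 (fully open); "grip_force": force on a finger pad.
Only numpy, scipy, OpenCV 4.12 (cv2) and the standard library are available. Lean on these libraries where they do the work, as an engineer would, in place of code of your own. Each camera call takes 0.05 s, during which the arm holds its last target. There are 200 camera calls.

TASK

Put the flat fan remote (the one with a long thin part and a short thick battery end) away in the aluminium tray: lay it flat in the tray, keys up, and slide it thin end first between the two low cheeks and under the spring clip until its nose is up against the end stop. Let go of it there, lying flat and held by the clip, and leave the other things on the sideboard where they are.

Things in the scene. Friction and masses are not known exactly. Their poses are not given: they have to be found in the camera images.
- fan_remote: flat white fan remote, 176 x 44 mm. Its nose part is 14 mm thick with a rounded nose; the last 60 mm at the other end is a battery part 24 mm thick. Origin at the centre of the underside (mid-length); x points to the nose, z up through the keys. About 140 g, centre of mass about 25 mm from the origin towards the battery end
- remote_nose (a point): middle of the tip of the remote's nose: 88 mm along the remote's x from its origin, 7 mm above its underside
- remote_grip (a point): a good place to grip the remote across its width (44 mm): inside the thick battery part, 50 mm from the origin towards the battery end, 12 mm above the underside
- tray: fixed brushed aluminium tray, 335 x 124 mm, rim 12 mm high, floor 4 mm thick. Origin on the sideboard surface, z up; x is the slide-in direction, towards the clip. In its frame it spans x -175 to 160, y -62 to 62 mm; open floor from x = -172 to 40 mm, then the clip bay up to the end stop at x = 150 mm. Two clip posts and their cross pin at x = 133 mm are 44 mm high
- tray_stop (a point): foot of the steel end stop: centre of its face, on the tray floor (tray x = 150 mm, z = 4 mm); same axes as the tray. The stop is 16 mm high
- tray_mouth (a point): on the tray floor at the bay's mouth, below the clip's front edge (tray x = 58 mm); same axes as the tray. From here to the stop run two parallel steel cheeks, 54 mm apart and 10 mm high, flared outwards in front from x = 58 back to 40 mm
- clip_lip (a point): lowest line of the spring clip, at its middle (tray x = 83 mm). The clip is a bent steel leaf 36 mm wide: from its front edge (25 mm in front, 22 mm above the floor) it slopes down to this lip, 10 mm above the floor at rest, then rises to the cross pin. A 14 mm thick thing pushed in lifts it 4 mm and is pressed down with 2 to 3 N
- clip (a joint): angle of the spring clip, rad: 0 at rest, about 0.08 with the thin part of the remote below its lip, 0.5 at most; sprung shut
- projector_remote: bystander: red projector remote, a plain even slab 130 x 48 x 20 mm with no step, lying on the sideboard; origin at the centre of its underside, x along its length
- freshener: bystander: chrome air freshener shaped like a pocket lighter, lying flat, 80 x 38 x 16 mm; origin at the centre of its underside, x along its length
- coaster: bystander: round wooden coaster, 90 mm across, 8 mm thick; origin at the centre of its underside
- candle_jar: bystander: standing candle jar, 76 mm across, 85 mm high; origin at the centre of its underside
- dish: bystander: white bowl, 130 mm across, 45 mm high; origin at the centre of its underside
- book: bystander: lying book 200 x 140 x 24 mm; origin at the centre of its underside
Mind the look-alikes: they are no part of the job. Several things look just like the fan_remote: the one meant starts farthest to the robot's left.

How it is judged:
At the end, for the whole second after the job is handed in: The fan remote lies still and flat on the tray floor (tilt under 0.08 rad, underside within 4 mm of the floor), keys up, in line with the tray (within 0.2 rad), its nose within 8 mm of the end stop and within 10 mm of the bay's middle, and the clip is raised by it (over 0.04 rad) (x of remote_nose in the frame of tray_stop between -0.008 and 0.004 m and y of remote_nose in the frame of tray_stop between -0.01 and 0.01 m and z of fan_remote in the frame of tray_stop below 0.004 m and angle between the x axis of fan_remote and the x axis of tray, either way round below 0.2 rad and angle between fan_remote's own z axis and vertical below 0.08 rad and value of joint clip above 0.04 rad and linear speed of fan_remote below 0.02 m/s); the robot touches nothing.
It fails at once if another thing on the sideboard is moved more than 30 mm (distance of any of projector_remote, freshener, coaster, candle_jar, dish, book from where it was at the start of the episode above 0.03 m).
It also fails if it takes over 45 s, if anything falls off the work surface, if the arm or the gripper's body presses on something with over 40 N, if the wrist force passes 120 N, or if a joint passes its speed limit or range.

## Working session

There is one attempt and no reset: what is moved stays moved. The work goes in short steps, Python scripts to look and compute and a tool call to move; the robot and the scene stay as the last step left them, time stands still between calls to the robot, and variables do not carry over. Pictures are saved under pics/ and viewed, at most 10 in all, crops included, and the job is handed in when it is done.

Besides the shell and the picture viewer there is one more tool, called after "Request:" in YAML: its name, and indented under it one key for each argument. apply_moves: Moves the arm, as the interface text tells. Its arguments: {"type":"object","properties":{"dp":{"type":"array"},"twist":{"type":"array"},"fingers":{"type":"array"},"newtons":{"type":"number"}},"required":["dp","twist","fingers"]}

```bash
mkdir -p pics; python3 - <<'E'
from bench import ctrl,get_image,calibration
import cv2
for n in("scene","top"):
    cv2.imwrite(f"pics/{n}0.png",get_image(n)[:,:,::-1]); print(n,calibration(n))
print(ctrl.get_state())
E
```

```text
scene {'fx': 418.02395683748006, 'fy': 418.02395683748006, 'cx': 320.14405907699467, 'cy': 199.99561570654922, 'eye': array([ 1.4721364 , -0.13372768,  0.71996834]), 'attitude': array([0.82764363, 0.69899789, 1.2951359 ])}
top {'fx': 438.1859358383359, 'fy': 438.1859358383359, 'cx': 316.777598400697, 'cy': 199.24916742985982, 'eye': array([0.29207255, 0.02279514, 1.50106082]), 'attitude': array([ 0.06408287, -0.06749835, -1.57284225])}
{'time': 0.1, 'joint_positions': array([-1.1079345 ,  0.32172946, -0.07010619,  1.45150664,  0.02262625,
        1.37081485, -0.05692249]), 'qd': array([ 1.97533383e-04, -4.02353295e-04, -1.74924606e-04, -4.52505181e-03,
        2.99056412e-04,  7.29703316e-05, -9.00773149e-04]), 'joint_torque': array([-9.52391783e-04, -4.92571878e+01, -4.06274954e-01, -3.13395345e+01,
       -6.41198759e-02,  3.95292439e-02,  6.88120144e-05]), 'position': array([0.28183471, 0.58518923, 0.22160695]), 'tool_rot': array([-6.98908707e-01, -3.06259255e+00,  2.59212729e-03]), 'ft_force': array([-0.77426371,  0.23558326,  0.25428445]), 'torque': array([ 0.02788337, -0.01287249, -0.02345932]), 'grip_force': 0.0, 'grip_width': 1.0008579870076362}
```

View pics/top0.png

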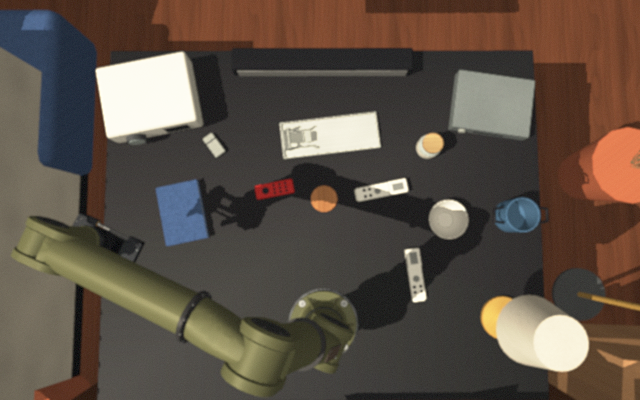

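View pics/scene0.png

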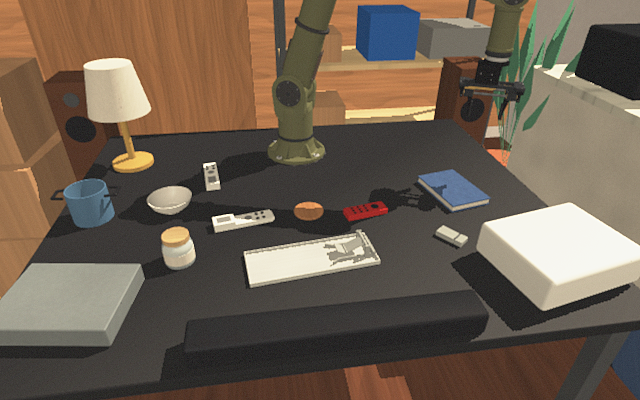

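The scene picture shows white remotes at (243,221) and (211,176), the tray at (312,258) and the red remote at (365,211). In the top picture, +y (robot's left) points left. The look-alikes there are a white remote at (382,190), a white remote at (415,275) and the red slab at (274,188). The one at (382,190) fits: it is white, stepped and has the larger y of the two. The crop will confirm it and show which end is the nose.

```bash
cat > h.py <<'E'
import numpy as np,cv2
from bench import ctrl,get_image,calibration
from scipy.spatial.transform import Rotation as R
def ray(n,u,v,z):
    c=calibration(n);d=R.from_rotvec(c['attitude']).apply([(u-c['cx'])/c['fx'],-(v-c['cy'])/c['fy'],-1])
    e=c['eye'];return e+d*(z-e[2])/d[2]
def proj(n,p):
    c=calibration(n);q=R.from_rotvec(c['attitude']).inv().apply(np.array(p)-c['eye'])
    return np.stack([c['cx']+c['fx']*q[...,0]/-q[...,2],c['cy']-c['fy']*q[...,1]/-q[...,2]],-1)
E
python3 - <<'E'
from h import *
t=cv2.imread('pics/top0.png');s=cv2.imread('pics/scene0.png')
a=cv2.resize(t[105:210,270:420],(800,560),interpolation=cv2.INTER_CUBIC)
cv2.imwrite('pics/c1.png',a)
b=cv2.resize(s[195:295,195:395],(800,400),interpolation=cv2.INTER_CUBIC)
cv2.imwrite('pics/c2.png',b)
for p in [(382,190),(415,275),(330,135)]: print(p,ray('top',*p,.015).round(3))
g=t.min(2)
for nm,(x0,x1,y0,y1) in dict(rem=(345,420,172,208),tray=(270,390,105,165)).items():
    m=(g[y0:y1,x0:x1]>110).astype('uint8')
    m=cv2.morphologyEx(m,cv2.MORPH_CLOSE,np.ones((5,5)))
    cs,_=cv2.findContours(m,0,1);k=max(cs,key=cv2.contourArea)
    bx=cv2.boxPoints(cv2.minAreaRect(k))+[x0,y0];print(nm,bx.round(1).tolist())
    w=np.array([ray('top',*q,.012)[:2] for q in bx]);print(w.round(4).tolist(),w.mean(0),np.linalg.norm(w-np.roll(w,1,0),axis=1))
E
```

```text
(382, 190) [ 0.448 -0.203  0.015]
(415, 275) [ 0.161 -0.309  0.015]
(330, 135) [ 0.639 -0.027  0.015]
rem [[353.7, 187.3], [405.8, 176.8], [408.7, 191.5], [356.6, 201.9]]
[[0.4578, -0.1068], [0.4932, -0.2858], [0.4428, -0.2948], [0.4076, -0.1163]] [ 0.45034999 -0.20092351] [0.05102736 0.18242815 0.05114896 0.18191796]
tray [[278.2, 122.2], [376.1, 110.8], [380.4, 147.5], [282.5, 158.9]]
[[0.685, 0.1522], [0.7246, -0.1875], [0.5954, -0.2004], [0.5564, 0.1368]] [ 0.64034699 -0.02472944] [0.12946679 0.34194056 0.12983084 0.33951848]
```

View pics/c1.png

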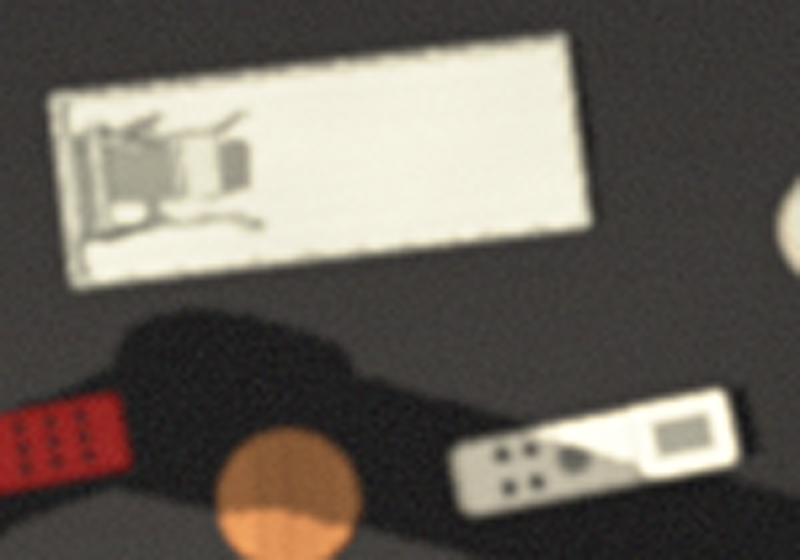

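View pics/c2.png

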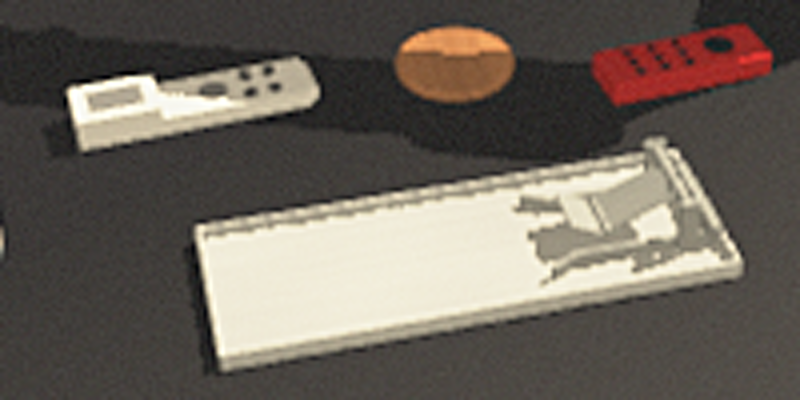

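The crops confirm the target. It has a thick battery end at top px (408,185) and a thin keyed nose at (355,196), lies keys up, and its nose already points the same way as the tray's clip (left, +y). Next I fit the poses by silhouette in both views.

```bash
cat >> h.py <<'E'
from scipy.optimize import minimize
def box(x0,x1,y0,y1,z0,z1): return np.array([[x,y,z] for x in(x0,x1) for y in(y0,y1) for z in(z0,z1)])
REM=[box(-.088,-.028,-.022,.022,0,.024),box(-.03,.088,-.022,.022,0,.014)]
TRAY=[box(-.175,.16,-.062,.062,0,.012)]
def place(b,p): return R.from_euler('z',p[2]).apply(b)+[p[0],p[1],p[3] if len(p)>3 else 0]
def sil(n,bs,p):
    m=np.zeros((1600,2560),np.uint8)
    for b in bs: cv2.fillConvexPoly(m,cv2.convexHull((proj(n,place(b,p))*4+2).round().astype(np.int32)),1)
    return cv2.resize(m.astype(np.float32),(640,400),interpolation=cv2.INTER_AREA)
def mask(im,thr,roi):
    m=np.zeros(im.shape[:2],np.uint8);x0,x1,y0,y1=roi
    k=(im[y0:y1,x0:x1].min(2)>thr).astype(np.uint8)
    k=cv2.copyMakeBorder(k,9,9,9,9,cv2.BORDER_CONSTANT)
    k=cv2.morphologyEx(k,cv2.MORPH_CLOSE,np.ones((7,7)))[9:-9,9:-9];m[y0:y1,x0:x1]=k
    return m
def fit(bs,p0,ms):
    f=lambda s:sum(np.abs(sil(n,bs,np.array(p0)+np.array(s)*[.01,.01,.1])-m).sum() for n,m in ms.items())
    r=minimize(f,[0,0,0],method='Nelder-Mead',options=dict(initial_simplex=[[0,0,0],[1,0,0],[0,1,0],[0,0,1]],xatol=.01,fatol=.1))
    return np.array(p0)+r.x*[.01,.01,.1],r.fun,{n:m.sum() for n,m in ms.items()}
def tool():
    s=ctrl.get_state();M=R.from_rotvec(s['tool_rot']).as_matrix();return s,M
def delta(x,y,z,yaw):
    s,M=tool();T=np.array([[np.cos(yaw),np.sin(yaw),0],[np.sin(yaw),-np.cos(yaw),0],[0,0,-1]])
    print('t',s['time'],'pos',s['position'].round(4),'yaw',np.degrees(np.arctan2(M[1,0],M[0,0])).round(2))
    print('dp now-axes',(M.T@(np.array([x,y,z])-s['position'])).round(4),'dp target-axes',(T.T@(np.array([x,y,z])-s['position'])).round(4),'twist',R.from_matrix(M.T@T).as_rotvec().round(4))
E
python3 - <<'E'
from h import *
t=cv2.imread('pics/top0.png');s=cv2.imread('pics/scene0.png')
r={'top':mask(t,110,(345,420,172,208)),'scene':mask(s,110,(205,282,203,236))}
q={'top':mask(t,110,(270,390,105,165)),'scene':mask(s,90,(238,388,236,290))}
for k in r,q:
  b,p0=(REM,(.45,-.2,1.76)) if k is r else (TRAY,(.64,-.018,1.687))
  print(fit(b,p0,k));[print(n,fit(b,p0,{n:k[n]})) for n in k]
delta(.46,-.25,.2,1.76)
E
```

```text
(array([ 0.45082522, -0.19951164,  1.77095014]), np.float64(107.25), {'top': np.uint64(748), 'scene': np.uint64(849)})
top (array([ 0.45073304, -0.19983352,  1.77791652]), np.float64(55.5625), {'top': np.uint64(748)})
scene (array([ 0.45114395, -0.1988108 ,  1.75430563]), np.float64(49.5), {'scene': np.uint64(849)})
(array([ 0.64115114, -0.01711278,  1.68743804]), np.float64(274.1875), {'top': np.uint64(3635), 'scene': np.uint64(4604)})
top (array([ 0.64078231, -0.01629736,  1.68809623]), np.float64(108.75), {'top': np.uint64(3635)})
scene (array([ 0.6419159 , -0.01716034,  1.68111378]), np.float64(156.6875), {'scene': np.uint64(4604)})
t 0.1 pos [0.2818 0.5852 0.2216] yaw 154.29
dp now-axes [-0.5228 -0.6752  0.0228] dp target-axes [-0.8538  0.0179  0.0216] twist [-1.500e-03  9.000e-04  9.329e-01]
```

Request:
apply_moves:
  dp:
    - [0,0,0]
    - [0,0,0]
    - [0,0,0]
    - [0,0,0]
    - [0,0,0]
    - [0,0,0]
    - [0,0,0]
  twist:
    - [0,0,0.13]
    - [0,0,0.13]
    - [0,0,0.13]
    - [0,0,0.13]
    - [0,0,0.13]
    - [0,0,0.13]
    - [0,0,0.14]
  fingers: [0,0,0,0,0,0,0]

```text
time: 0.8
position: [0.2819, 0.5853, 0.2219]
tool_rot: [1.993, 2.428, -0.002]
ft_force: [-0.5, 0.5, -0.0]
grip_width: 1.002
grip_force: 0.0
```

Request:
apply_moves:
  dp:
    - [-0.04,0.02,0]
    - [-0.04,0.02,0]
    - [-0.04,0.02,0]
    - [-0.04,0.02,0]
    - [-0.04,0.02,0]
    - [-0.04,0.02,0]
    - [-0.04,0.02,0]
    - [-0.04,0.01,0]
    - [-0.04,0,0]
    - [-0.04,0,0]
  twist:
    - [0,0,0]
    - [0,0,0]
    - [0,0,0]
    - [0,0,0]
    - [0,0,0]
    - [0,0,0]
    - [0,0,0]
    - [0,0,0]
    - [0,0,0]
    - [0,0,0]
  fingers: [0,0,0,0,0,0,0,0,0,0]

```text
time: 1.8
position: [0.5094, 0.2219, 0.222]
tool_rot: [-1.987, -2.433, 0.001]
ft_force: [0.7, -0.7, 0.7]
grip_width: 1.002
grip_force: 0.0
```

Request:
apply_moves:
  dp:
    - [-0.04,-0.01,0]
    - [-0.04,-0.01,0]
    - [-0.04,-0.02,0]
    - [-0.04,-0.02,0]
    - [-0.04,-0.02,0]
    - [-0.04,-0.02,0]
    - [-0.04,-0.01,0.01]
    - [-0.04,-0.01,0.01]
    - [-0.04,0,0.01]
    - [-0.04,0,0.01]
  twist:
    - [0,0,0]
    - [0,0,0]
    - [0,0,0]
    - [0,0,0]
    - [0,0,0]
    - [0,0,0]
    - [0,0,0]
    - [0,0,0]
    - [0,0,0]
    - [0,0,0]
  fingers: [0,0,0,0,0,0,0,0,0,0]

```text
time: 2.8
position: [0.4717, -0.1935, 0.1823]
tool_rot: [1.986, 2.434, 0.002]
ft_force: [0.2, -0.1, -1.0]
grip_width: 1.002
grip_force: 0.0
```

```bash
python3 - <<'E'
from h import *
delta(.4607,-.2486,.06,1.771)
print(ctrl.get_state()['joint_positions'].round(2))
E
```

```text
t 2.8 pos [ 0.4717 -0.1935  0.1823] yaw 101.58
dp now-axes [-0.0519 -0.022   0.1223] dp target-axes [-0.0518 -0.0217  0.1223] twist [ 0.0013 -0.0007  0.0019]
[-0.37  0.04  0.73  1.87 -0.03  1.24  0.57]
```

Request:
apply_moves:
  dp:
    - [-0.02,-0.01,0]
    - [-0.02,-0.01,0.02]
    - [-0.012,-0.002,0.03]
    - [0,0,0.04]
    - [0,0,0.03]
    - [0,0,0]
  twist:
    - [0,0,0]
    - [0,0,0]
    - [0,0,0]
    - [0,0,0]
    - [0,0,0]
    - [0,0,0]
  fingers: [0,0,0,0,0,0]

```text
time: 3.4
position: [0.4571, -0.2459, 0.0586]
tool_rot: [-1.982, -2.427, 0.006]
ft_force: [-0.8, -0.2, 0.3]
grip_width: 1.006
grip_force: 0.0
```

```bash
python3 - <<'E'
from h import *
delta(.4607,-.2486,.004,1.771)
a=get_image('top')[150:250,330:450,::-1];b=get_image('scene')[150:270,180:310,::-1]
cv2.imwrite('pics/g1.png',np.hstack([cv2.resize(a,(400,400)),cv2.resize(b,(400,400))]))
E
```

```text
t 3.4 pos [ 0.4571 -0.2459  0.0586] yaw 101.55
dp now-axes [-0.0035  0.0034  0.0545] dp target-axes [-0.0033  0.003   0.0546] twist [-0.0081 -0.0037  0.0014]
```

View pics/g1.png

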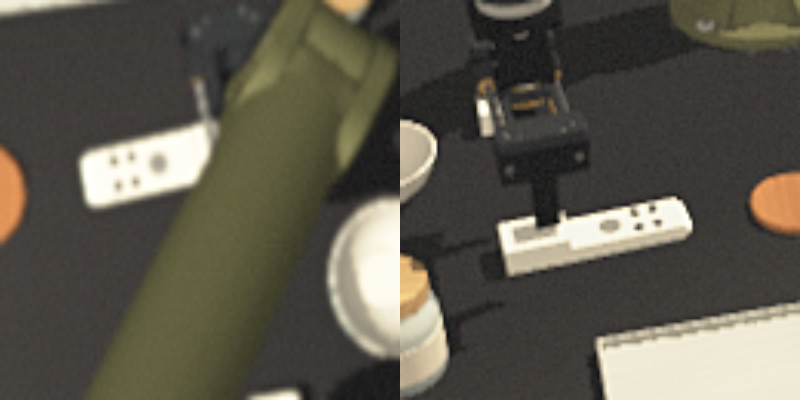

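The left half shows the remote unmoved below the gripper (nose at crop (85,180)). The right half shows the fingers above the battery part at (548,225). It's about 3 mm off, so I correct, descend and grip.

Request:
apply_moves:
  dp:
    - [-0.003,0.003,0.015]
    - [0,0,0.02]
    - [0,0,0.015]
    - [0,0,0.004]
    - [0,0,0]
  twist:
    - [-0.008,-0.004,0]
    - [0,0,0]
    - [0,0,0]
    - [0,0,0]
    - [0,0,0]
  fingers: [0,0,0,0,0]

```text
time: 4.0
position: [0.465, -0.2499, 0.0089]
tool_rot: [1.981, 2.428, 0.006]
ft_force: [0.7, -0.6, -0.2]
grip_width: 0.997
grip_force: 0.0
```

```bash
python3 - <<'E'
from h import *
delta(.4607,-.2486,.004,1.771);print(ctrl.get_state()['ft_force'])
E
```

```text
t 4.0 pos [ 0.465  -0.2499  0.0089] yaw 101.58
dp now-axes [ 0.0022 -0.004   0.0049] dp target-axes [ 0.0021 -0.0039  0.0049] twist [0.0082 0.0041 0.002 ]
[ 0.72624225 -0.58989376 -0.15322915]
```

Request:
apply_moves:
  dp:
    - [0.001,-0.002,0.003]
    - [0,0,0.001]
    - [0,0,0]
  twist:
    - [0.004,0.002,0]
    - [0,0,0]
    - [0,0,0]
  fingers: [0,0,0]

```text
time: 4.3
position: [0.4628, -0.2493, 0.0049]
tool_rot: [1.983, 2.431, 0.004]
ft_force: [-0.5, 0.4, 0.4]
grip_width: 1.0
grip_force: 0.0
```

```bash
python3 - <<'E'
from h import *
delta(.4607,-.2486,.004,1.771);print(ctrl.get_state()['ft_force'],ctrl.get_state()['qd'].round(3))
E
```

```text
t 4.3 pos [ 0.4628 -0.2493  0.0049] yaw 101.58
dp now-axes [ 0.0012 -0.0019  0.0009] dp target-axes [ 0.0012 -0.0019  0.0009] twist [0.0047 0.0021 0.0018]
[-0.51129114  0.36826623  0.38809356] [-0.001  0.002 -0.001  0.    -0.002  0.    -0.002]
```

Request:
apply_moves:
  dp:
    - [0.001,-0.002,0]
    - [0,0,0]
    - [0,0,0]
    - [0,0,0]
    - [0,0,0]
    - [0,0,0]
    - [0,0,0]
    - [0,0,0]
  twist:
    - [0.004,0.002,0]
    - [0,0,0]
    - [0,0,0]
    - [0,0,0]
    - [0,0,0]
    - [0,0,0]
    - [0,0,0]
    - [0,0,0]
  fingers: [0,0.3,0.4,0.6,0.8,1,1,1]
  newtons: 35

```text
time: 5.1
position: [0.4604, -0.2487, 0.0045]
tool_rot: [-1.986, -2.434, -0.0]
ft_force: [0.0, -0.0, -0.2]
grip_width: 0.499
grip_force: 35.0
```

Request:
apply_moves:
  dp:
    - [0,0,-0.01]
    - [0,0,-0.02]
    - [0,0,-0.03]
    - [0,0,-0.03]
    - [0,0,-0.02]
    - [0,0,0]
    - [0,0,0]
  twist:
    - [0,0,0]
    - [0,0,0]
    - [0,0,0]
    - [0,0,0]
    - [0,0,0]
    - [0,0,0]
    - [0,0,0]
  fingers: [1,1,1,1,1,1,1]

```text
time: 5.8
position: [0.4604, -0.2485, 0.1146]
tool_rot: [1.986, 2.434, 0.001]
ft_force: [0.3, 0.0, -1.7]
grip_width: 0.501
grip_force: 35.0
```

```bash
python3 - <<'E'
from h import *
T=(.6411,-.0171,1.6874);u=np.array([np.cos(T[2]),np.sin(T[2])])
# start with nose at tray x=25 -> origin -63 -> grip -113
g=np.array(T[:2])+u*(-.113);print(g,ctrl.get_state()['joint_positions'].round(2))
delta(*g,.11,T[2])
a=get_image('top')[130:260,310:470,::-1];b=get_image('scene')[130:260,150:310,::-1]
cv2.imwrite('pics/g2.png',np.hstack([cv2.resize(a,(400,325)),cv2.resize(b,(400,325))]))
E
```

```text
[ 0.65424638 -0.12933267] [-0.28  0.16  0.8   1.92 -0.13  1.11  0.77]
t 5.8 pos [ 0.4604 -0.2485  0.1146] yaw 101.59
dp now-axes [0.0778 0.2138 0.0047] dp target-axes [0.0958 0.2064 0.0046] twist [ 0.0008 -0.0004  0.0856]
```

View pics/g2.png

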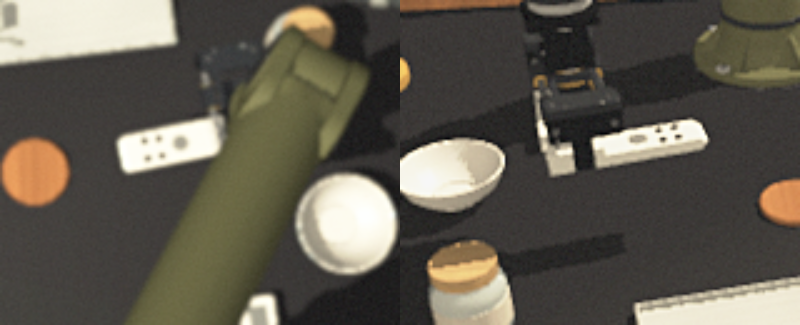

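Both halves show the remote held level, gripped across the battery part (nose at right-half crop (705,135)). Nothing else has moved. Carry it over the open floor of the tray.

Request:
apply_moves:
  dp:
    - [0,0,0]
    - [0.01,0.03,0]
    - [0.016,0.04,0]
    - [0.02,0.04,0]
    - [0.02,0.04,0]
    - [0.02,0.036,0]
    - [0.01,0.02,0.01]
    - [0,0,0.02]
    - [0,0,0.02]
    - [0,0,0]
  twist:
    - [0,0,0.085]
    - [0,0,0]
    - [0,0,0]
    - [0,0,0]
    - [0,0,0]
    - [0,0,0]
    - [0,0,0]
    - [0,0,0]
    - [0,0,0]
    - [0,0,0]
  fingers: [1,1,1,1,1,1,1,1,1,1]

```text
time: 6.9
position: [0.6504, -0.1285, 0.0593]
tool_rot: [-2.083, -2.342, 0.009]
ft_force: [-0.6, -0.1, -1.8]
grip_width: 0.507
grip_force: 35.0
```

```bash
python3 - <<'E'
from h import *
delta(.6542,-.1293,.0085,1.6874);print(ctrl.get_state()['joint_positions'].round(2))
a=get_image('top')[95:195,265:425,::-1];b=get_image('scene')[190:310,210:400,::-1]
cv2.imwrite('pics/g3.png',np.vstack([cv2.resize(a,(480,300),interpolation=2),cv2.resize(b,(480,300),interpolation=2)]))
E
```

```text
t 6.9 pos [ 0.6504 -0.1285  0.0593] yaw 96.71
dp now-axes [-0.0013  0.0042  0.0508] dp target-axes [-0.0013  0.0037  0.0508] twist [-0.0091 -0.0015  0.0005]
[-0.34  0.54  0.66  1.61 -0.36  1.13  0.53]
```

View pics/g3.png

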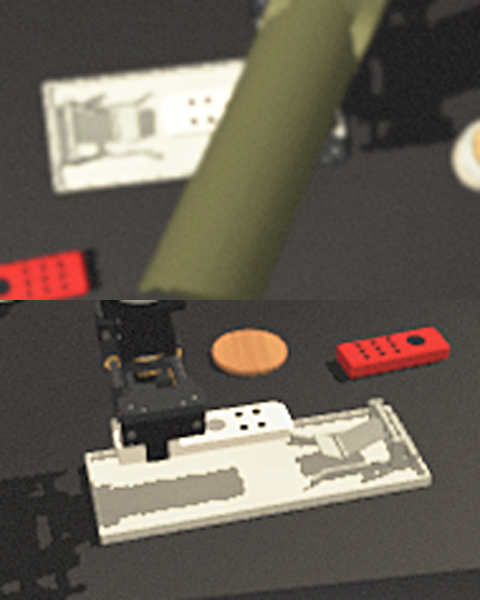

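The top view shows the remote in line with the clip, its nose near (190,110), just short of the clip front at (145,122). The scene view shows it hovering over the open floor. Descend.

Request:
apply_moves:
  dp:
    - [0,0,0.02]
    - [0,0,0.02]
    - [0,0,0]
    - [0,0,0]
    - [0,0,0]
  twist:
    - [0,0,0]
    - [0,0,0]
    - [0,0,0]
    - [0,0,0]
    - [0,0,0]
  fingers: [1,1,1,1,1]

```text
time: 7.5
position: [0.655, -0.1297, 0.0264]
tool_rot: [2.086, 2.346, 0.003]
ft_force: [-0.2, 0.2, -0.6]
grip_width: 0.502
grip_force: 35.0
```

```bash
python3 - <<'E'
from h import *
delta(.6542,-.1293,.0085,1.6874);print(ctrl.get_state()['ft_force'])
E
```

```text
t 7.5 pos [ 0.655  -0.1297  0.0264] yaw 96.69
dp now-axes [ 0.0005 -0.0008  0.0179] dp target-axes [ 0.0005 -0.0007  0.0179] twist [0.0027 0.0006 0.0002]
[-0.20371749  0.22789848 -0.63123963]
```

Well aligned; lower to the floor gently.

Request:
apply_moves:
  dp:
    - [0,-0.001,0.008]
    - [0,0,0.006]
    - [0,0,0.002]
    - [0,0,0]
    - [0,0,0]
    - [0,0,0]
  twist:
    - [0.002,0,0]
    - [0,0,0]
    - [0,0,0]
    - [0,0,0]
    - [0,0,0]
    - [0,0,0]
  fingers: [1,1,1,1,1,1]

```text
time: 8.1
position: [0.6527, -0.1294, 0.0086]
tool_rot: [-2.087, -2.346, 0.002]
ft_force: [-2.0, 0.7, 1.6]
grip_width: 0.502
grip_force: 35.0
```

```bash
python3 - <<'E'
from h import *
delta(.6542,-.1293,.0085,1.6874);print(ctrl.get_state()['ft_force'])
E
```

```text
t 8.1 pos [ 0.6527 -0.1294  0.0086] yaw 96.71
dp now-axes [-0.0001  0.0015  0.0001] dp target-axes [-0.0001  0.0015  0.0001] twist [-0.0022 -0.0002  0.0005]
[-1.97901662  0.68838154  1.6239826 ]
```

Request:
apply_moves:
  dp:
    - [0.005,0.001,0]
    - [0.01,0,0]
    - [0.01,0,0]
    - [0.01,0,0]
    - [0.01,0,0]
    - [0.01,0,0]
    - [0.01,0,0]
    - [0.01,0,0]
    - [0.005,0,0]
    - [0,0,0]
  twist:
    - [-0.002,0,0]
    - [0,0,0]
    - [0,0,0]
    - [0,0,0]
    - [0,0,0]
    - [0,0,0]
    - [0,0,0]
    - [0,0,0]
    - [0,0,0]
    - [0,0,0]
  fingers: [1,1,1,1,1,1,1,1,1,1]

```text
time: 9.1
position: [0.6444, -0.0482, 0.0085]
tool_rot: [-2.085, -2.348, -0.001]
ft_force: [-0.8, -0.4, 0.3]
grip_width: 0.503
grip_force: 35.0
```

```bash
python3 - <<'E'
from h import *
T=(.6411,-.0171,1.6874);u=np.array([np.cos(T[2]),np.sin(T[2])])
g=np.array(T[:2])+u*.012;delta(*g,.0085,T[2]);print(ctrl.get_state()['ft_force'])
a=get_image('top')[95:195,265:425,::-1];b=get_image('scene')[190:310,210:400,::-1]
cv2.imwrite('pics/g4.png',np.vstack([cv2.resize(a,(480,300),interpolation=2),cv2.resize(b,(480,300),interpolation=2)]))
E
```

```text
t 9.1 pos [ 0.6444 -0.0482  0.0085] yaw 96.78
dp now-axes [0.0432 0.0004 0.0001] dp target-axes [0.0432 0.0003 0.    ] twist [-0.0001 -0.0013  0.0018]
[-0.79275573 -0.38165127  0.34245493]
```

View pics/g4.png

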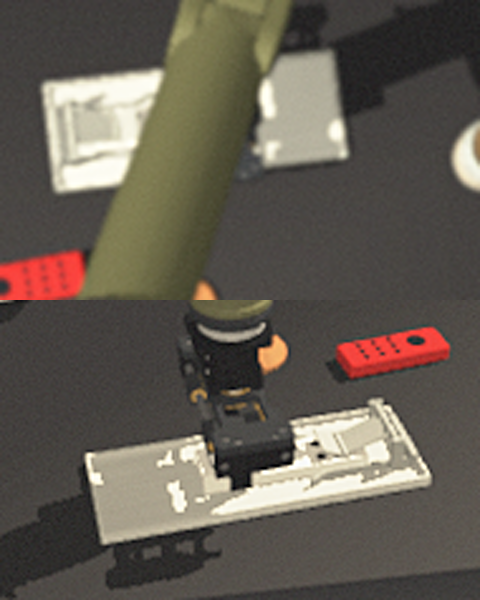

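The scene view shows the nose between the cheeks and under the clip near (350,445), with the sideways force small. Push on, slowing near the stop.

Request:
apply_moves:
  dp:
    - [0.006,0,0]
    - [0.008,0,0]
    - [0.008,0,0]
    - [0.008,0,0]
    - [0.005,0,0]
    - [0.003,0,0]
    - [0,0,0]
    - [0,0,0]
  twist:
    - [0,0,0]
    - [0,0,0]
    - [0,0,0]
    - [0,0,0]
    - [0,0,0]
    - [0,0,0]
    - [0,0,0]
    - [0,0,0]
  fingers: [1,1,1,1,1,1,1,1]

```text
time: 10.0
position: [0.64, -0.0108, 0.0086]
tool_rot: [-2.086, -2.347, -0.002]
ft_force: [-0.8, -0.5, 1.0]
grip_width: 0.502
grip_force: 35.0
```

Request:
apply_moves:
  dp:
    - [0.002,0,0]
    - [0.001,0,0]
    - [0,0,0]
    - [0,0,0]
  twist:
    - [0,0,0]
    - [0,0,0]
    - [0,0,0]
    - [0,0,0]
  fingers: [1,1,1,1]

```text
time: 10.4
position: [0.6397, -0.0097, 0.0085]
tool_rot: [2.088, 2.347, -0.0]
ft_force: [1.3, -3.7, -1.3]
grip_width: 0.503
grip_force: 35.0
```

Request:
apply_moves:
  dp:
    - [0.001,0,0]
    - [0.001,0,0]
    - [0,0,0]
    - [0,0,0]
  twist:
    - [0,0,0]
    - [0,0,0]
    - [0,0,0]
    - [0,0,0]
  fingers: [1,1,1,1]

```text
time: 10.8
position: [0.6394, -0.0074, 0.0086]
tool_rot: [2.088, 2.347, -0.0]
ft_force: [0.8, -4.5, -0.4]
grip_width: 0.503
grip_force: 35.0
```

Request:
apply_moves:
  dp:
    - [0.001,0,0]
    - [0.001,0,0]
    - [0,0,0]
    - [0,0,0]
  twist:
    - [0,0,0]
    - [0,0,0]
    - [0,0,0]
    - [0,0,0]
  fingers: [1,1,1,1]

```text
time: 11.2
position: [0.6394, -0.0074, 0.0086]
tool_rot: [2.088, 2.345, -0.002]
ft_force: [0.8, -7.7, -0.6]
grip_width: 0.501
grip_force: 35.0
```

Request:
apply_moves:
  dp:
    - [0.001,0,0]
    - [0.001,0,0]
    - [0,0,0]
    - [0,0,0]
  twist:
    - [0,0,0]
    - [0,0,0]
    - [0,0,0]
    - [0,0,0]
  fingers: [1,1,1,1]

```text
time: 11.6
position: [0.6393, -0.0074, 0.0087]
tool_rot: [2.088, 2.342, -0.004]
ft_force: [1.6, -10.6, -1.5]
grip_width: 0.498
grip_force: 35.0
```

Firm stop: the pose no longer changes while the force climbs, about 2 mm from the predicted place. Take off the preload, open partly and rise.

Request:
apply_moves:
  dp:
    - [-0.003,0,0]
    - [0,0,0]
    - [0,0,0]
    - [0,0,0]
    - [0,0,0]
    - [0,0,0]
    - [0,0,0]
  twist:
    - [0,0,0]
    - [0,0,0]
    - [0,0,0]
    - [0,0,0]
    - [0,0,0]
    - [0,0,0]
    - [0,0,0]
  fingers: [1,1,0.45,0.35,0.3,0.3,0.3]

```text
time: 12.3
position: [0.6393, -0.0054, 0.0085]
tool_rot: [-2.087, -2.348, -0.001]
ft_force: [-0.8, 0.5, 0.4]
grip_width: 0.691
grip_force: 0.0
```

Request:
apply_moves:
  dp:
    - [0,0,-0.01]
    - [0,0,-0.02]
    - [0,0,-0.03]
    - [0,0,-0.04]
    - [0,0,-0.04]
    - [-0.03,0,-0.03]
    - [-0.05,0,-0.03]
    - [-0.05,0,0]
    - [-0.05,0,0]
    - [-0.05,0,0]
  twist:
    - [0,0,0]
    - [0,0,0]
    - [0,0,0]
    - [0,0,0]
    - [0,0,0]
    - [0,0,0]
    - [0,0,0]
    - [0,0,0]
    - [0,0,0]
    - [0,0,0]
  fingers: [0.3,0.3,0.3,0.3,0.3,0.3,0.3,0.3,0.3,0.3]

```text
time: 13.3
position: [0.6657, -0.2291, 0.2057]
tool_rot: [2.086, 2.347, 0.002]
ft_force: [0.4, 0.7, -0.5]
grip_width: 0.701
grip_force: 0.0
```

```bash
python3 - <<'E'
from h import *
t=get_image('top')[:,:,::-1].copy();s=get_image('scene')[:,:,::-1].copy()
T=(.6411,-.0171,1.6874)
def corners(x0,x1,z): 
    return place(np.array([[x,y,z] for x in(x0,x1) for y in(-.022,.022)]),T)
for n,im in(('top',t),('scene',s)):
    print(n,'expected battery corners z.028, nose z.018',proj(n,corners(-.026,.034,.028)).round(1).tolist(),proj(n,corners(.15,.15,.018)).round(1).tolist())
cv2.imwrite('pics/g5.png',np.hstack([cv2.resize(t[100:170,265:385],(400,233),interpolation=2),cv2.resize(s[230:290,235:390],(400,233),interpolation=2)]))
E
```

```text
top expected battery corners z.028, nose z.018 [[334.0, 126.3], [335.6, 138.9], [316.6, 128.4], [318.1, 140.9]] [[283.1, 133.0], [284.6, 145.5], [283.1, 133.0], [284.6, 145.5]]
scene expected battery corners z.028, nose z.018 [[306.0, 257.1], [302.0, 246.4], [328.8, 253.1], [324.1, 242.7]] [[370.9, 248.8], [365.1, 238.8], [370.9, 248.8], [365.1, 238.8]]
```

View pics/g5.png

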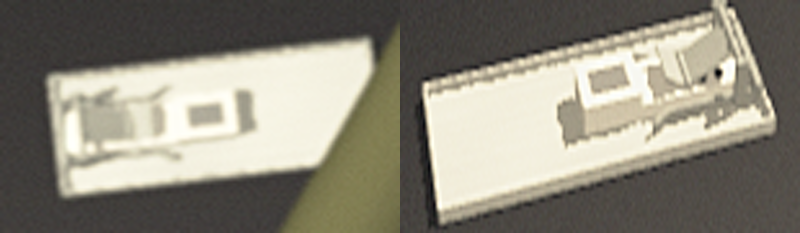

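Both halves show the remote flat between the cheeks under the raised clip. Its rear corner in the scene view is at about (303,246), against (302,246) expected with the nose at the stop. In the top view the rear edge is at about 336 against 335. The gripper is clear, so I hand in.

```bash
python3 -c "
from bench import ctrl
print(ctrl.close_job())"
```

```text
the job is handed in; nothing more can be done
None
```

The fan remote lies flat in the tray, keys up, under the raised clip with its nose at the end stop; nothing else was touched that I could see, and the job is handed in, though no verdict came back.

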